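# Free the bar in the drill jig and hold its locating pin drawn

### The arm

A 6-joint arm with a two-finger parallel gripper is mounted at the origin on the work surface. World frame = base frame: x ahead of the robot, y to its left, z up, the work surface at z = 0. Lengths are in m, angles in rad, forces in N, time in s.
With the tool pointing down it reaches from about 0.35 to 0.85 m from the base axis. Payload 8.1 kg.
Tool frame: the origin (TCP) lies midway between the tips of the shut fingers; the grasp point (between the pads) lies 19 mm behind it; y points along the fingers, x is the direction in which the jaws open and shut, and the axes are right-handed (so a half turn about y gives the same grasp; the last joint's range is limited). The gripper opens to 93 mm and grips with 3 to 60 N. Pads are 15 mm wide; open, the fingers measure 128 mm over their backs; the gripper's body (75 mm by 188 mm) begins 65 mm behind the grasp point.
Start: joints at [1.139, 0.13, 1.488, -0, 1.523, -0.085], TCP at [0.204, 0.564, 0.219] pointing down, gripper open.
Joint ranges: [-2.96, 2.96], [-0.89, 2.26], [0.02, 2.5], [-1.34, 4.48], [0, 2.73], [-2.66, 2.66]. Speed limits (rad/s): [2.39, 2.39, 2.79, 3.14, 3.14, 3.14].

### API

Orientations are given as a rotation vector (axis times angle).
In Python, from cell import ctrl, cams gives the robot as it stands.
- The arm moves only by the tool arm_command, never from a script. Its argument "moves" is a list of rows, each an object of numbers: "x", "y", "z": the shift along the world's x, y, z in cm; "wx", "wy", "wz": the turn, a rotation vector about the world's x, y, z in rad; "jaw": the finger opening in cm, from 0 to 9.3. In form: [{"x": .., "y": .., "z": .., "wx": .., "wy": .., "wz": .., "jaw": ..}, ...]. A call has 1 to 8 rows; each row shifts and turns the commanded pose from where the row before left it; what a row does not reach is not made up. A row lasts 1/12 s, in which the tool goes at most 41.7 mm and 7.16 degrees, less where a joint would pass 70% of its speed; a pose out of reach is approached as far as the arm can. A call is refused whole if a number of a shift passes 4.17 or a number of a turn 0.125, either way. A call with a gripper value outside its range is refused whole. The fingers move at their own pace and stop on an object; the grip force is fixed at half the most. Time passes only in rows, so rows that do not move let the fingers close. It gives the time, the measured TCP pose, the force and the opening at its end, in the units of the state.
- ctrl.get_state(): the state, without advancing time (a new reading comes with each control period).
- cams.snapshot(name): name is "side" or "top" or "wrist"; returns the picture (384x512x3 uint8, blue, green, red); there is no depth.
- cams.camera_info(name): a dict with "vertical_fov" (degrees; the focal length in pixels is half the picture's height over the tangent of half this angle, whatever the lens; pixels are square), "cx", "cy" (the principal point, pixels), "k1" (the pictures are not rectified: a ray, as slopes to the right and down, at radius r is drawn at 1 + k1 r^2 times it, then the intrinsics apply), "extrinsics" (4x4, takes a point from camera to world coordinates); the wrist camera has in their place "mount" (4x4, takes a point from camera to tool coordinates, whose origin is the TCP and whose axes are the tool frame's). Camera axes: x right, y down, z forward; pixel columns grow to the right and rows downward; lengths in m; the calibration is good to about 2 mm. A picture is of the moment at which its call begins: read the wrist's pose just before it. camera_info takes no time and is no camera call.
- ctrl.sign_off(): hands the job in, once; it reports no verdict.
The state is a dict: "clock": time; "q": joint angles; "joint_vel": joint speeds; "joint_efforts": joint torques, N m; "eef_pos": TCP position; "tcp_rot": TCP orientation; "force": force on the tool from outside, world axes, zero at the start; "torque": the same for the moment, N m; "finger_gap": finger opening in m.
Only numpy, scipy, OpenCV 4.12 (cv2) and the standard library are available. Lean on these libraries where they do the work, as an engineer would, in place of code of your own. Each camera call takes 0.05 s, during which the arm holds its last target.

### The job

The bar in this drill jig has to be moved along to its next hole. Swing the toggle clamp's handle fully over towards the robot's side to free the bar, then draw the tall knurled locating pin straight up, without forcing it sideways, until its foot is well clear of the bar but at least half of the bore it slides in is still filled, and finish holding it there, so that I can slide the bar along under it. Leave the bar, the low drill bushing in the other bore, and the things on the bench where they are.

Things in the scene. Friction and masses are not known exactly. Their poses are not given: they have to be found in the camera images.
- jig: Drill jig, bolted down. Origin: on the bench under the bar's centre line; z up, y along the bar, the clamp on the -x side. Base plate 20 mm thick, x -125 to 55, y -150 to 150 mm. The bar lies on it, its top at z 40. Above the bar, after a 10 mm gap, is a flat steel jig plate, x -45 to 45, y -45 to 135, z 50 to 76 mm, with two upright through bores of 15 mm diameter.
- bore_a (a point): Centre of the upper mouth of one bore (jig x 0, y 5, z 76 mm); vertical, 26 mm deep. One bore holds the pin, the other the drill bushing, either way round. A pin that has risen 18 mm has its foot level with the bar's top; at 41 mm half of the bore is still filled; at 54 mm it is out of the jig.
- bore_b (a point): Centre of the upper mouth of the other bore (jig x 0, y 85, z 76 mm).
- pin: Steel locating pin, 0.15 to 0.29 kg, loose, upright in one bore. Origin: centre of its foot (lower end), z up. Shank 14 mm diameter, 54 mm long; above it a round knurled head 26 mm diameter, 40 mm tall. At the start the head rests on the jig plate and the foot is 22 mm above the bench, 18 mm deep in a hole of the bar. Only its weight resists unless it is tilted or pushed sideways.
- bushing: Slip drill bushing of dark steel, loose in the other bore: a low round head 26 mm diameter, 10 mm tall, with a 9 mm hole down its middle. Origin: centre of its lower end, 26 mm below the head's underside, which rests on the jig plate. To be left alone.
- bar: Aluminium flat bar 40 (x) x 400 (y) x 20 (z) mm, 0.85 kg, loose in the jig's guides, with two drilled holes under the two bores. Origin: centre of its underside, which lies 20 mm above the bench. To be left where it is.
- clamp (a joint): Angle of the toggle clamp's handle, rad: 0 clamped (handle upright), up to 1.25 fully open (handle swung over towards the jig's -x, the robot's side). As it opens, the clamp's arm, which reaches over the bar, swings up with it. Stiff: it needs about 5 N at the grip, and stays where it is left.
- clamp_pivot (a point): Hinge axis of the handle (jig x -85, y -110, z 62 mm), along the jig's y. While clamped, the clamp's arm lies level over the bar at z 55 to 65 mm from x -75 to 17 of the jig, its screw up to z 78 mm at x 0; open, it stands nearly upright at x -95 to -45, up to z 140 mm.
- clamp_grip (a point): Middle of the handle's black ribbed grip, on its axis, 75 mm from the hinge axis. The grip is round, 18 mm diameter, 62 mm long (44 to 106 mm from the hinge axis).
- brush: Chip brush lying on the bench, 200 mm long. Origin: centre of its underside. Leave alone.
- oiler: Grey oil bottle, 60 mm diameter, 145 mm tall, standing on the bench. Origin: centre of its underside. Leave alone.
- square: Engineer's square lying on the bench, stock 95 mm, blade 150 mm. Origin: centre of the stock's underside. Leave alone.
There are look-alikes about, which are no part of the job. There is more than one size of the pin; the one meant has the size given above.

How it is judged:
By the outcome, as a careful person would: the job done as asked, in the order asked, and still so for the second after the job is handed in, while the arm keeps its last pose, push and grip.
It also fails if it takes over 45 s, if anything falls off the work surface, if the arm or the gripper's body presses on something with over 40 N, if the wrist force passes 120 N, or if a joint passes its speed limit or range.

## Working session

There is one attempt and no reset: what is moved stays moved. The work goes in short steps, Python scripts to look and compute and a tool call to move; the robot and the scene stay as the last step left them, time stands still between calls to the robot, and variables do not carry over. Pictures are saved under pics/ and viewed, and the job is handed in when it is done.

Besides the shell and the picture viewer there is one more tool, called after "Emit:" by a JSON object that holds its "op" and its "data". arm_command: Moves the arm, as the interface text tells. Its arguments: {"type":"object","properties":{"moves":{"type":"array"}},"required":["moves"]}

```bash
ls; mkdir -p pics
python3 - <<'E'
from cell import ctrl,cams
import cv2,numpy as np
s=ctrl.get_state(); print({k:np.round(v,3) for k,v in s.items()})
for n in("side","top","wrist"):
    cv2.imwrite(f"pics/{n}0.png",cams.snapshot(n)); i=cams.camera_info(n); print(n,{k:np.round(v,3).tolist() for k,v in i.items()})
E
```

```text
pics
{'clock': np.float64(0.0), 'q': array([ 1.139,  0.131,  1.489, -0.   ,  1.523, -0.085]), 'joint_vel': array([-0.   , -0.   , -0.   , -0.001, -0.001,  0.001]), 'joint_efforts': array([ 0.0000e+00, -5.5986e+01, -4.9176e+01,  7.7000e-02,  3.6000e-02,
       -0.0000e+00]), 'eef_pos': array([0.204, 0.564, 0.218]), 'tcp_rot': array([-1.354, -0.949,  0.952]), 'force': array([ 0.347,  0.952, -0.237]), 'torque': array([ 0.011,  0.044, -0.025]), 'finger_gap': np.float64(0.093)}
side {'vertical_fov': 56.679, 'cx': 259.07, 'cy': 195.095, 'k1': 0.009, 'extrinsics': [[-0.983, -0.118, 0.142, 0.454], [-0.185, 0.599, -0.779, 0.819], [0.007, -0.792, -0.611, 0.761], [0.0, 0.0, 0.0, 1.0]]}
top {'vertical_fov': 55.318, 'cx': 259.606, 'cy': 203.557, 'k1': 0.002, 'extrinsics': [[-0.011, -0.991, 0.136, 0.434], [-1.0, 0.013, 0.019, -0.021], [-0.02, -0.136, -0.991, 1.198], [0.0, 0.0, 0.0, 1.0]]}
wrist {'vertical_fov': 68.401, 'cx': 252.299, 'cy': 195.035, 'k1': 0.003, 'mount': [[1.0, 0.0, 0.001, 0.0], [-0.001, -0.246, 0.969, -0.166], [0.001, -0.969, -0.246, 0.068], [0.0, 0.0, 0.0, 1.0]]}
```

View pics/side0.png

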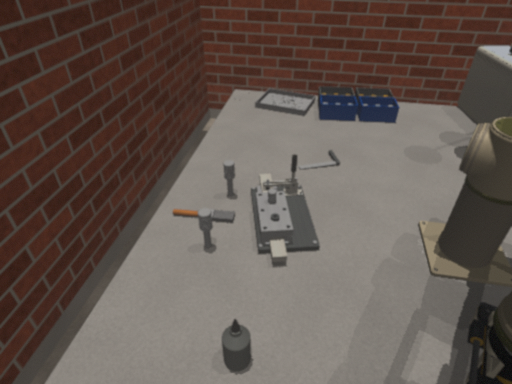

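View pics/top0.png

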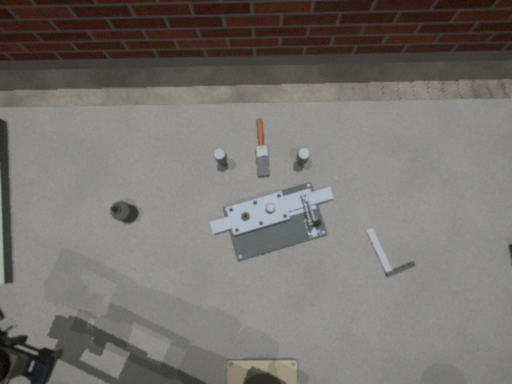

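View pics/wrist0.png

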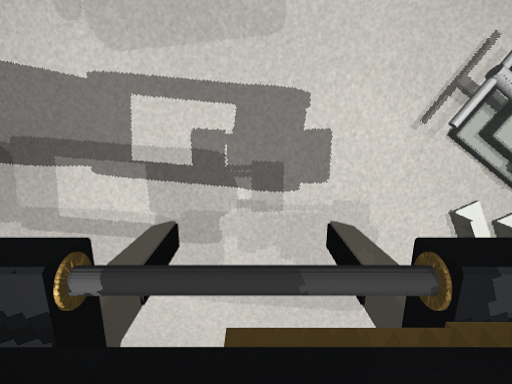

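Run:
```python
import cv2,numpy as np
a=cv2.imread('pics/top0.png')[140:270,200:345]; b=cv2.imread('pics/side0.png')[150:270,160:345]
cv2.imwrite('pics/topc.png',cv2.resize(a,None,fx=5,fy=5,interpolation=cv2.INTER_CUBIC)[:600,:800]);cv2.imwrite('pics/sidec.png',cv2.resize(b,None,fx=4.3,fy=4.3,interpolation=cv2.INTER_CUBIC))
```

```text
(no output)
```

View pics/topc.png

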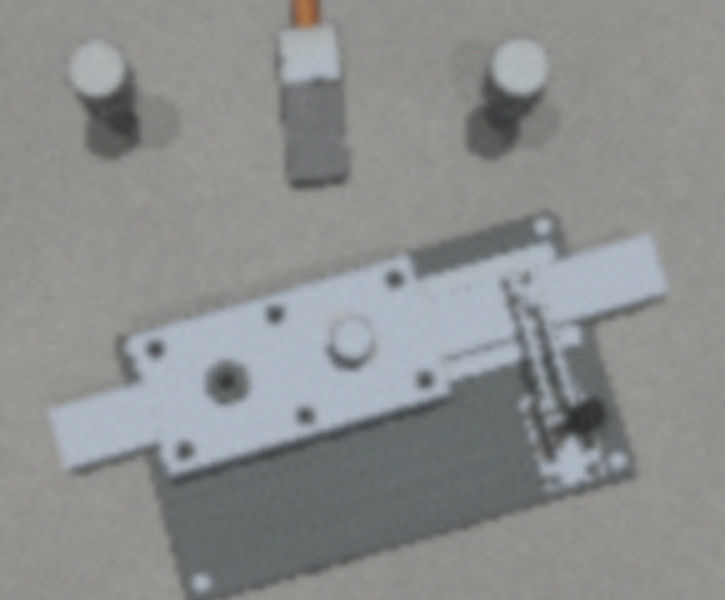

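View pics/sidec.png

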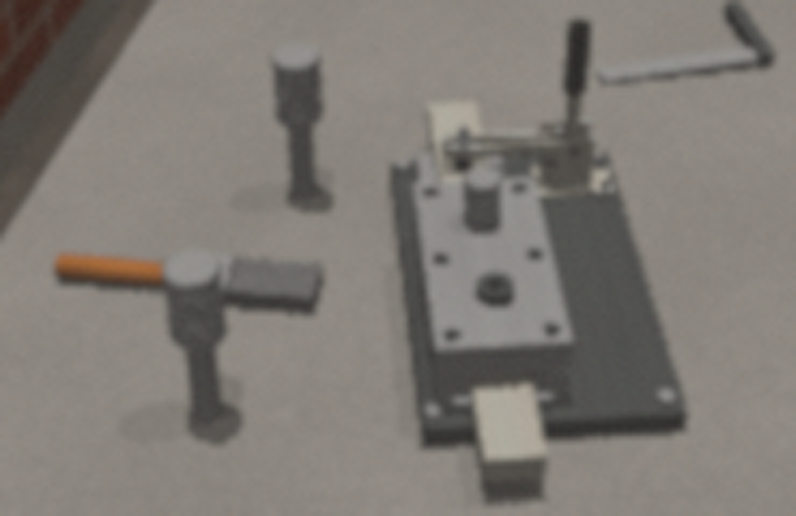

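Candidates: the pin in the jig (top 270,208 / side 272,197), and two loose pins on the bench (top 220,154 and 303,154 / side 229,175 and 205,225). Only the one in the jig plate has its head on the plate, so that is the pin. It sits in bore_a, near the clamp. The bushing is at top 245,216 in bore_b. Next I fit the jig pose.

```bash
cat > h.py <<'E'
import numpy as np,cv2
from scipy.optimize import least_squares
from scipy.spatial.transform import Rotation as R
from cell import ctrl,cams
def intr(i):
    f=192/np.tan(np.radians(i['vertical_fov'])/2); return f
def proj(i,T,P):
    P=np.atleast_2d(P); c=(P-T[:3,3])@T[:3,:3]; s=c[:,:2]/c[:,2:]
    s=s*(1+i['k1']*(s**2).sum(1,keepdims=True)); return s*intr(i)+[i['cx'],i['cy']]
def ray(i,T,uv):
    d=(np.array(uv,float)-[i['cx'],i['cy']])/intr(i); s=d.copy()
    for _ in range(10): s=d/(1+i['k1']*(s@s))
    return T[:3,3],T[:3,:3]@np.array([s[0],s[1],1])
def onplane(i,T,uv,z):
    o,d=ray(i,T,uv); return o+d*(z-o[2])/d[2]
def toolT():
    s=ctrl.get_state();T=np.eye(4);T[:3,:3]=R.from_rotvec(s['tcp_rot']).as_matrix();T[:3,3]=s['eef_pos'];return T
def cam(n):
    i=cams.camera_info(n); return (i,np.array(i['extrinsics'])) if n!='wrist' else (i,toolT()@np.array(i['mount']))
def jig(p,P): 
    P=np.atleast_2d(P)/1000; c,s=np.cos(p[2]),np.sin(p[2]); return np.c_[p[0]+c*P[:,0]-s*P[:,1],p[1]+s*P[:,0]+c*P[:,1],P[:,2]]
E
python3 - <<'E'
from h import *
top=[(545,215,55,-150,20),(632,475,-125,-150,20),(188,600,-125,150,20),(125,345,45,135,76),(410,255,45,-45,76),(450,392,-45,-45,76),(170,478,-45,135,76),(227,380,0,85,86),(352,337,0,5,116)]
side=[(435,348,45,135,76),(572,342,-45,135,76),(417,185,45,-45,76),(683,412,-125,150,20),(483,168,0,5,116),(495,285,0,85,86)]
A=np.array(top,float);B=np.array(side,float)
ua=(A[:,:2]+.5)/5-.5+[200,140]; ub=(B[:,:2]+.5)/4.3-.5+[160,150]
it,Tt=cam('top'); is_,Ts=cam('side')
for w in((1,0),(0,1),(1,1)):
    f=lambda p:np.r_[w[0]*(proj(it,Tt,jig(p,A[:,2:]))-ua).ravel(),w[1]*(proj(is_,Ts,jig(p,B[:,2:]))-ub).ravel()]
    r=least_squares(f,[.45,-.05,.2]); print(r.x.round(4),np.round(np.abs(r.fun).max(),2),np.sqrt((r.fun**2).mean()).round(2))
p=r.x
for n,q in dict(pin=(0,5,116),bush=(0,85,86),grip=(-85,-110,137),piv=(-85,-110,62)).items(): print(n,jig(p,q).round(4),proj(it,Tt,jig(p,q)),proj(is_,Ts,jig(p,q)))
T=toolT();print(T.round(3))
# square/brush
for uv in [(378,238),(262,160),(121,210)]: print(onplane(it,Tt,uv,0).round(3))
E
```

```text
[ 0.5726 -0.0353  0.2771] 1.82 0.64
[ 0.571  -0.039   0.2577] 1.74 0.44
[ 0.5723 -0.0361  0.274 ] 2.26 0.86
pin [[ 0.571  -0.0313  0.116 ]] [[269.87583513 207.39768255]] [[271.58096745 190.94157245]]
bush [[0.5493 0.0457 0.086 ]] [[244.66179671 215.99487763]] [[274.49748258 215.84784674]]
grip [[ 0.5203 -0.165   0.137 ]] [[316.42182711 223.28046771]] [[293.65353997 163.31288557]]
piv [[ 0.5203 -0.165   0.062 ]] [[313.18918265 225.27924992]] [[292.18994925 182.1045524 ]]
[[ 0.34  -0.001 -0.94   0.204]
 [ 0.94  -0.001  0.34   0.564]
 [-0.002 -1.     0.     0.218]
 [ 0.     0.     0.     1.   ]]
[ 0.481 -0.381  0.   ]
[ 0.746 -0.008  0.   ]
[0.583 0.461 0.   ]
```

Emit:
{"op": "arm_command", "data": {"moves": [{"x":1.5,"y":-3.45,"z":0.3,"wz":-0.12},{"x":1.5,"y":-3.45,"z":0.3,"wz":-0.12},{"x":1.5,"y":-3.45,"z":0.3,"wz":-0.12},{"x":1.5,"y":-3.45,"z":0.3,"wz":-0.12},{"x":1.5,"y":-3.45,"z":0.3,"wz":-0.12},{"x":1.5,"y":-3.45,"z":0.3,"wz":-0.12},{"x":1.5,"y":-3.45,"z":0.3,"wz":-0.12},{"x":1.5,"y":-3.45,"z":0.3,"wz":-0.12}]}}

```text
invalid input
```

Emit:
{"op": "arm_command", "data": {"moves": [{"x":1.5,"y":-3.45,"wz":-0.12},{"x":1.5,"y":-3.45,"wz":-0.12},{"x":1.5,"y":-3.45,"wz":-0.12},{"x":1.5,"y":-3.45,"wz":-0.12},{"x":1.5,"y":-3.45,"wz":-0.12},{"x":1.5,"y":-3.45,"wz":-0.12},{"x":1.5,"y":-3.45,"wz":-0.12},{"x":1.5,"y":-3.45,"wz":-0.12}]}}

```text
invalid input
```

Emit:
{"op": "arm_command", "data": {"moves": [{"x":1.5,"y":-3.45,"z":0.3,"wx":0,"wy":0,"wz":-0.12,"jaw":9.3},{"x":1.5,"y":-3.45,"z":0.3,"wx":0,"wy":0,"wz":-0.12,"jaw":9.3},{"x":1.5,"y":-3.45,"z":0.3,"wx":0,"wy":0,"wz":-0.12,"jaw":9.3},{"x":1.5,"y":-3.45,"z":0.3,"wx":0,"wy":0,"wz":-0.12,"jaw":9.3},{"x":1.5,"y":-3.45,"z":0.3,"wx":0,"wy":0,"wz":-0.12,"jaw":9.3},{"x":1.5,"y":-3.45,"z":0.3,"wx":0,"wy":0,"wz":-0.12,"jaw":9.3},{"x":1.5,"y":-3.45,"z":0.3,"wx":0,"wy":0,"wz":-0.12,"jaw":9.3},{"x":1.5,"y":-3.45,"z":0.3,"wx":0,"wy":0,"wz":-0.12,"jaw":9.3}]}}

```text
clock: 0.82
eef_pos: [0.324, 0.2866, 0.2425]
tcp_rot: [-1.561, -0.203, 0.203]
force: [0.4, -0.3, -0.0]
finger_gap: 0.093
```

Emit:
{"op": "arm_command", "data": {"moves": [{"x":1.5,"y":-3.45,"z":0,"wx":0,"wy":0,"wz":-0.12,"jaw":9.3},{"x":1.5,"y":-3.45,"z":0,"wx":0,"wy":0,"wz":-0.12,"jaw":9.3},{"x":1.5,"y":-3.45,"z":0,"wx":0,"wy":0,"wz":-0.12,"jaw":9.3},{"x":1.5,"y":-3.45,"z":0,"wx":0,"wy":0,"wz":-0.12,"jaw":9.3},{"x":1.5,"y":-3.45,"z":0,"wx":0,"wy":0,"wz":-0.12,"jaw":9.3},{"x":1.5,"y":-3.45,"z":0,"wx":0,"wy":0,"wz":-0.12,"jaw":9.3},{"x":1.5,"y":-3.45,"z":0,"wx":0,"wy":0,"wz":-0.12,"jaw":9.3},{"x":1.5,"y":-3.45,"z":0,"wx":0,"wy":0,"wz":-0.12,"jaw":9.3}]}}

```text
clock: 1.48
eef_pos: [0.4441, 0.0104, 0.2426]
tcp_rot: [-1.5, 0.549, -0.55]
force: [-0.1, 1.1, -0.8]
finger_gap: 0.0929
```

Emit:
{"op": "arm_command", "data": {"moves": [{"x":1.5,"y":-3.45,"z":0,"wx":0,"wy":0,"wz":-0.12,"jaw":9.3},{"x":1.5,"y":-3.45,"z":0,"wx":0,"wy":0,"wz":-0.12,"jaw":9.3},{"x":1.5,"y":-3.45,"z":0,"wx":0,"wy":0,"wz":-0.12,"jaw":9.3},{"x":1.5,"y":-3.45,"z":0,"wx":0,"wy":0,"wz":-0.12,"jaw":9.3},{"x":1.0,"y":-3,"z":0,"wx":0,"wy":0,"wz":-0.12,"jaw":9.3},{"x":0,"y":0,"z":0,"wx":0,"wy":0,"wz":0,"jaw":9.3}]}}

```text
clock: 1.98
eef_pos: [0.5144, -0.1607, 0.2416]
tcp_rot: [-1.324, 1.013, -1.013]
force: [0.5, -1.0, -0.0]
finger_gap: 0.093
```

Run:
```python
from h import *
T=toolT();print(T.round(3),ctrl.get_state()['q'].round(2))
i,C=cam('wrist');im=cams.snapshot('wrist');cv2.imwrite('pics/w1.png',im);np.save('w1.npy',C)
p=[.5723,-.0361,.274]
for q in [(-85,-110,168),(-85,-110,137),(-85,-110,106),(0,5,116),(0,85,86)]: print(q,proj(i,C,jig(p,q)).round(0))
t,Ct=cam('top');
```

```text
[[ 0.26  -0.001  0.966  0.514]
 [-0.966 -0.001  0.26  -0.161]
 [ 0.001 -1.    -0.001  0.242]
 [ 0.     0.     0.     1.   ]] [-0.4  -0.04  1.63 -0.    1.56  0.91]
(-85, -110, 168) [[259. 198.]]
(-85, -110, 137) [[258. 190.]]
(-85, -110, 106) [[258. 183.]]
(0, 5, 116) [[140. 102.]]
(0, 85, 86) [[ 77. 105.]]
```

View pics/w1.png

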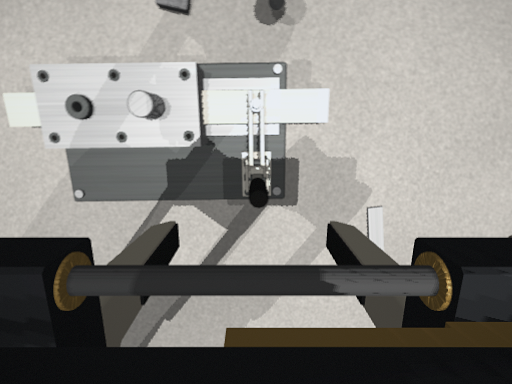

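The wrist view confirms the pose: handle top at (259,195), pin head at (139,104), bushing at (78,106), all within about 3 px of the prediction. Next I centre over the handle, descend and grip it.

Emit:
{"op": "arm_command", "data": {"moves": [{"x":0.55,"y":-0.4,"z":0,"wx":0,"wy":0,"wz":0.01,"jaw":7},{"x":0,"y":0,"z":-2.5,"wx":0,"wy":0,"wz":0,"jaw":6},{"x":0,"y":0,"z":-2.5,"wx":0,"wy":0,"wz":0,"jaw":6},{"x":0,"y":0,"z":-2.5,"wx":0,"wy":0,"wz":0,"jaw":6},{"x":0,"y":0,"z":-2.5,"wx":0,"wy":0,"wz":0,"jaw":6},{"x":0,"y":0,"z":-2.3,"wx":0,"wy":0,"wz":0,"jaw":6},{"x":0,"y":0,"z":0,"wx":0,"wy":0,"wz":0,"jaw":6}]}}

```text
clock: 2.62
eef_pos: [0.5162, -0.157, 0.1143]
tcp_rot: [-1.334, 1.001, -0.988]
force: [-0.7, 0.7, -1.0]
finger_gap: 0.0603
```

Run:
```python
from h import *
cv2.imwrite('pics/w2.png',cams.snapshot('wrist'))
a=cams.snapshot('side')[110:260,200:400]
cv2.imwrite('pics/s2.png',cv2.resize(a,None,fx=4,fy=4,interpolation=cv2.INTER_CUBIC))
```

```text
(no output)
```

View pics/w2.png

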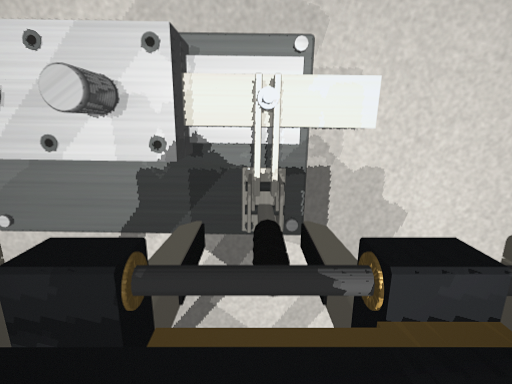

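View pics/s2.png

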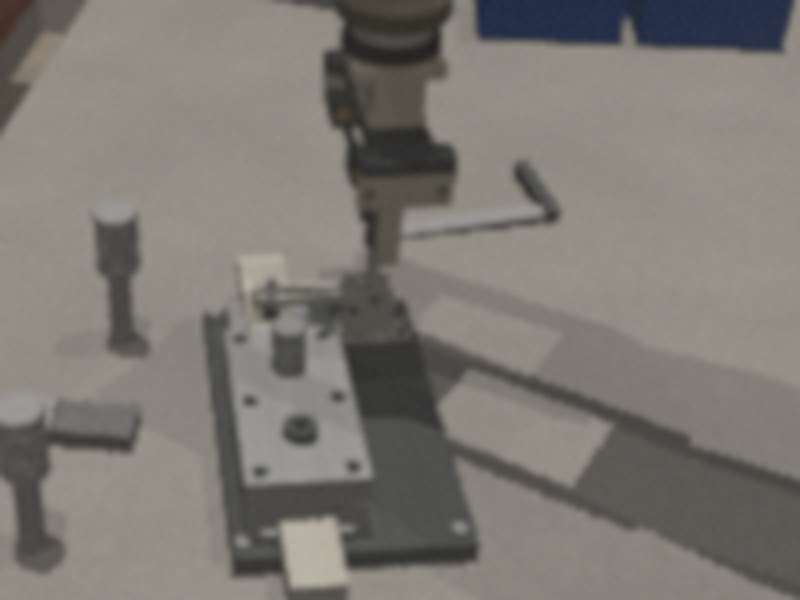

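Run:
```python
from h import *
s=ctrl.get_state();T=toolT();print(T.round(4),s['clock'],s['q'].round(3),s['joint_vel'].round(3))
g=jig([.5723,-.0361,.274],(-85,-110,118))[0]; d=g-T[:3,3]; print(d.round(4), (T[:3,:3].T@d).round(4))
```

```text
[[ 2.834e-01 -1.600e-03  9.590e-01  5.189e-01]
 [-9.590e-01  9.000e-04  2.834e-01 -1.585e-01]
 [-1.300e-03 -1.000e+00 -1.300e-03  1.194e-01]
 [ 0.000e+00  0.000e+00  0.000e+00  1.000e+00]] 2.7167 [-0.391  0.047  1.761  0.     1.335  0.892] [-0.004 -0.026 -0.048 -0.001  0.004  0.006]
[ 0.0013 -0.0065 -0.0014] [ 0.0066  0.0014 -0.0006]
```

Emit:
{"op": "arm_command", "data": {"moves": [{"x":0.15,"y":-0.65,"z":-0.1,"wx":0,"wy":0,"wz":0,"jaw":6},{"x":0,"y":0,"z":0,"wx":0,"wy":0,"wz":0,"jaw":5},{"x":0,"y":0,"z":0,"wx":0,"wy":0,"wz":0,"jaw":3}]}}

```text
clock: 2.97
eef_pos: [0.5222, -0.167, 0.1206]
tcp_rot: [-1.33, 0.994, -0.999]
force: [0.8, -0.6, 0.4]
finger_gap: 0.051
```

Run:
```python
from h import *
cv2.imwrite('pics/w3.png',cams.snapshot('wrist'))
s=ctrl.get_state();T=toolT();print(T[:3,3].round(4),s['finger_gap'],s['force'].round(1))
g=jig([.5723,-.0361,.274],(-85,-110,118))[0]; d=g-T[:3,3]; print(d.round(4), (T[:3,:3].T@d).round(4))
```

```text
[ 0.5219 -0.1668  0.1203] 0.047274086119866485 [-0.6 -0.   0.2]
[-0.0017  0.0018 -0.0023] [-0.0022  0.0023 -0.0011]
```

View pics/w3.png

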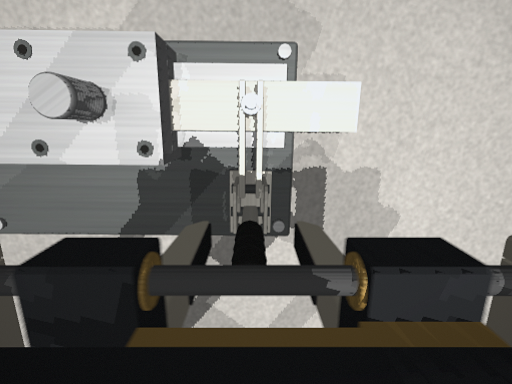

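The handle (col 249) is centred between the fingers (about 252). Closing.

Emit:
{"op": "arm_command", "data": {"moves": [{"x":-0.1,"y":0.15,"z":-0.2,"wx":0,"wy":0,"wz":0,"jaw":2.5},{"x":0,"y":0,"z":0,"wx":0,"wy":0,"wz":0,"jaw":1.4},{"x":0,"y":0,"z":0,"wx":0,"wy":0,"wz":0,"jaw":1.4},{"x":0,"y":0,"z":0,"wx":0,"wy":0,"wz":0,"jaw":1.4},{"x":0,"y":0,"z":0,"wx":0,"wy":0,"wz":0,"jaw":1.4},{"x":0,"y":0,"z":0,"wx":0,"wy":0,"wz":0,"jaw":1.4}]}}

```text
clock: 3.52
eef_pos: [0.5201, -0.1655, 0.1167]
tcp_rot: [-1.331, 0.996, -0.998]
force: [2.5, -4.1, -1.2]
finger_gap: 0.018
```

```bash
python3 -c "
import numpy as np
r=7.4;t=np.arange(0,1.29,.08);u=np.diff(r*np.sin(t));z=np.diff(r*np.cos(t))
print(np.c_[t[1:],-.9627*u,-.2706*u,z].round(2))"
```

```text
[[ 0.08 -0.57 -0.16 -0.02]
 [ 0.16 -0.57 -0.16 -0.07]
 [ 0.24 -0.56 -0.16 -0.12]
 [ 0.32 -0.55 -0.15 -0.16]
 [ 0.4  -0.53 -0.15 -0.21]
 [ 0.48 -0.52 -0.14 -0.25]
 [ 0.56 -0.49 -0.14 -0.29]
 [ 0.64 -0.47 -0.13 -0.33]
 [ 0.72 -0.44 -0.12 -0.37]
 [ 0.8  -0.41 -0.12 -0.41]
 [ 0.88 -0.38 -0.11 -0.44]
 [ 0.96 -0.35 -0.1  -0.47]
 [ 1.04 -0.31 -0.09 -0.5 ]
 [ 1.12 -0.27 -0.08 -0.52]
 [ 1.2  -0.23 -0.06 -0.54]
 [ 1.28 -0.19 -0.05 -0.56]]
```

Emit:
{"op": "arm_command", "data": {"moves": [{"x":-0.57,"y":-0.16,"z":-0.02,"wx":0,"wy":0,"wz":0,"jaw":1.4},{"x":-0.57,"y":-0.16,"z":-0.07,"wx":0,"wy":0,"wz":0,"jaw":1.4},{"x":-0.56,"y":-0.16,"z":-0.12,"wx":0,"wy":0,"wz":0,"jaw":1.4},{"x":-0.55,"y":-0.15,"z":-0.16,"wx":0,"wy":0,"wz":0,"jaw":1.4},{"x":-0.53,"y":-0.15,"z":-0.21,"wx":0,"wy":0,"wz":0,"jaw":1.4},{"x":-0.52,"y":-0.14,"z":-0.25,"wx":0,"wy":0,"wz":0,"jaw":1.4}]}}

```text
clock: 4.02
eef_pos: [0.4901, -0.1744, 0.1119]
tcp_rot: [-1.327, 0.99, -1.002]
force: [1.4, 3.6, 17.4]
finger_gap: 0.0174
```

Emit:
{"op": "arm_command", "data": {"moves": [{"x":-0.49,"y":-0.14,"z":-0.2,"wx":0,"wy":0,"wz":0,"jaw":1.4},{"x":-0.47,"y":-0.13,"z":-0.3,"wx":0,"wy":0,"wz":0,"jaw":1.4},{"x":-0.44,"y":-0.12,"z":-0.37,"wx":0,"wy":0,"wz":0,"jaw":1.4},{"x":-0.41,"y":-0.12,"z":-0.41,"wx":0,"wy":0,"wz":0,"jaw":1.4}]}}

```text
clock: 4.35
eef_pos: [0.4709, -0.1799, 0.1001]
tcp_rot: [-1.329, 0.992, -1.001]
force: [-11.4, 4.6, 30.5]
finger_gap: 0.017
```

Run:
```python
from h import *
cv2.imwrite('pics/w4.png',cams.snapshot('wrist'))
s=ctrl.get_state();T=toolT();print(T[:3,3].round(4),s['finger_gap'],s['force'].round(1))
```

```text
[ 0.4697 -0.1801  0.0989] 0.017228332431715773 [-9.1 -0.1 23.5]
```

View pics/w4.png

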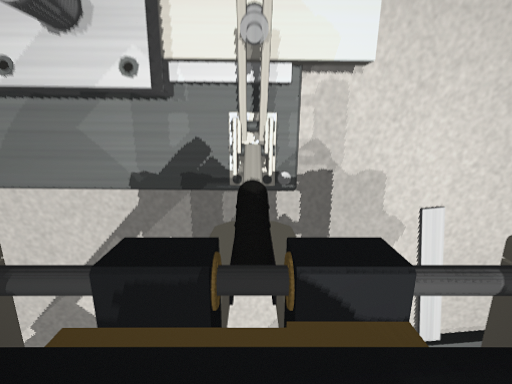

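The handle is about 0.75 rad over and still in the pads, and the clamp arm is rising. Continuing the arc, slightly further outward.

Emit:
{"op": "arm_command", "data": {"moves": [{"x":-0.48,"y":-0.13,"z":-0.34,"wx":0,"wy":0,"wz":0,"jaw":1.4},{"x":-0.43,"y":-0.12,"z":-0.4,"wx":0,"wy":0,"wz":0,"jaw":1.4},{"x":-0.38,"y":-0.1,"z":-0.46,"wx":0,"wy":0,"wz":0,"jaw":1.4},{"x":-0.3,"y":-0.08,"z":-0.52,"wx":0,"wy":0,"wz":0,"jaw":1.4}]}}

```text
clock: 4.73
eef_pos: [0.4532, -0.1848, 0.0816]
tcp_rot: [-1.332, 0.995, -0.999]
force: [-17.3, -0.9, 26.5]
finger_gap: 0.0167
```

```bash
cat > st.py <<'E'
from h import *
s=ctrl.get_state();T=toolT();print(s['clock'],T[:3,3].round(4),s['finger_gap'].round(4),s['force'].round(1),s['torque'].round(2))
g=T[:3,3]-[0,0,-.019]; p=jig([.5723,-.0361,.274],(-85,-110,62))[0]; d=g-p; u=d@[-.9627,-.2706,0]
print('theta',np.arctan2(u,d[2]),'r',np.hypot(u,d[2]))
E
python3 st.py
```

```text
Traceback (most recent call last):
  File "st.py", line 2, in <module>
    s=ctrl.get_state();T=toolT();print(s['clock'],T[:3,3].round(4),s['finger_gap'].round(4),s['force'].round(1),s['torque'].round(2))
                                                                   ^^^^^^^^^^^^^^^^^^^^^
AttributeError: 'float' object has no attribute 'round'
```

Emit:
{"op": "arm_command", "data": {"moves": [{"x":-0.22,"y":-0.06,"z":-0.45,"wx":0,"wy":0,"wz":0,"jaw":1.4},{"x":-0.2,"y":-0.05,"z":-0.45,"wx":0,"wy":0,"wz":0,"jaw":1.4},{"x":-0.15,"y":-0.04,"z":-0.4,"wx":0,"wy":0,"wz":0,"jaw":1.4},{"x":-0.1,"y":-0.02,"z":-0.3,"wx":0,"wy":0,"wz":0,"jaw":1.4}]}}

```text
clock: 5.07
eef_pos: [0.445, -0.187, 0.0642]
tcp_rot: [-1.334, 0.998, -0.998]
force: [-19.9, -6.1, 21.4]
finger_gap: 0.0169
```

```bash
sed -i "s/s\['finger_gap'\].round(4)/s['finger_gap']/" st.py; python3 st.py
```

```text
5.0667 [ 0.445  -0.187   0.0642] 0.016949024007692257 [-19.9  -6.1  21.4] [-0.73  2.51 -0.04]
theta 1.3064117220715037 r 0.08125033829567671
```

Emit:
{"op": "arm_command", "data": {"moves": [{"x":0,"y":0,"z":-0.3,"wx":0,"wy":0,"wz":0,"jaw":1.4},{"x":0,"y":0,"z":0,"wx":0,"wy":0,"wz":0,"jaw":1.4}]}}

```text
clock: 5.23
eef_pos: [0.4445, -0.187, 0.0604]
tcp_rot: [-1.335, 0.999, -0.997]
force: [-16.6, -7.7, 14.9]
finger_gap: 0.0169
```

```bash
python3 st.py
python3 - <<'E'
from h import *
a=cams.snapshot('side')[110:260,200:400]
cv2.imwrite('pics/s5.png',cv2.resize(a,None,fx=4,fy=4,interpolation=cv2.INTER_CUBIC))
cv2.imwrite('pics/w5.png',cams.snapshot('wrist'))
E
```

```text
5.2333 [ 0.4445 -0.187   0.0604] 0.01693891005943948 [-16.6  -7.7  14.9] [-1.    2.18  0.  ]
theta 1.3534876790733097 r 0.08078554242522482
```

View pics/s5.png

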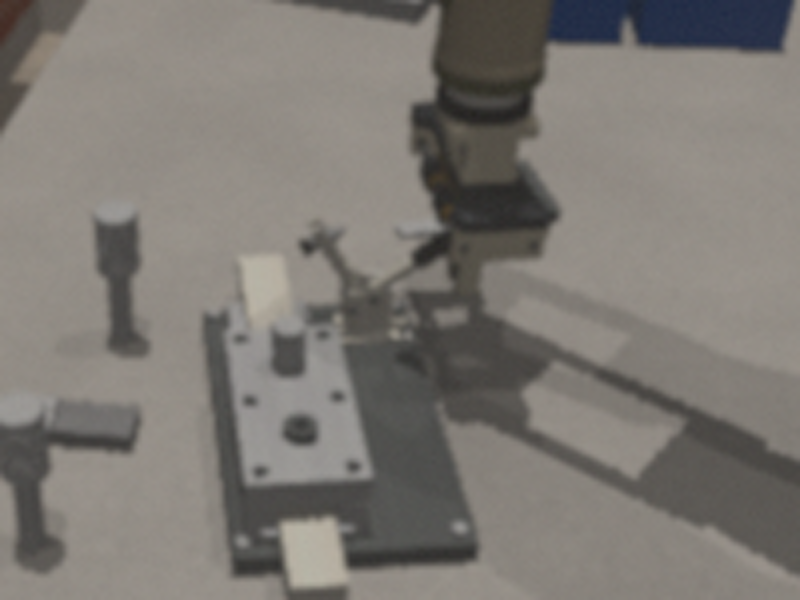

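View pics/w5.png

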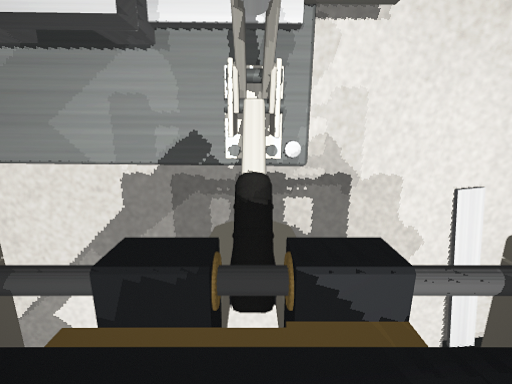

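Run:
```python
from h import *
i,C=cam('side');w,W=cam('wrist')
p=[.5723,-.0361,.274]
for th in (.9,1.0,1.1,1.2,1.25,1.3):
    P=[(-85-r*np.sin(th),-110,62+r*np.cos(th)) for r in(20,44,75,106)]
    print(th,((proj(i,C,jig(p,P))-[200,110])*4).round(0).tolist(),proj(w,W,jig(p,P)).round(0)[1:].tolist())
```

```text
0.9 [[388.0, 276.0], [412.0, 260.0], [443.0, 239.0], [474.0, 218.0]] [[252.0, 173.0], [252.0, 234.0], [251.0, 309.0]]
1.0 [[389.0, 277.0], [414.0, 263.0], [447.0, 245.0], [480.0, 227.0]] [[252.0, 177.0], [252.0, 238.0], [251.0, 309.0]]
1.1 [[390.0, 279.0], [417.0, 267.0], [451.0, 252.0], [485.0, 236.0]] [[252.0, 180.0], [252.0, 240.0], [251.0, 306.0]]
1.2 [[391.0, 280.0], [418.0, 271.0], [454.0, 258.0], [489.0, 245.0]] [[252.0, 181.0], [252.0, 240.0], [251.0, 302.0]]
1.25 [[392.0, 281.0], [419.0, 273.0], [455.0, 262.0], [491.0, 250.0]] [[252.0, 182.0], [252.0, 239.0], [251.0, 299.0]]
1.3 [[392.0, 282.0], [420.0, 275.0], [455.0, 265.0], [492.0, 255.0]] [[252.0, 182.0], [252.0, 239.0], [251.0, 296.0]]
```

The side view shows the handle lagging at about 0.95 rad: its grip has slipped up between the pads. I'll open, rise, shut the fingers and push it down from above.

Emit:
{"op": "arm_command", "data": {"moves": [{"x":0,"y":0,"z":0,"wx":0,"wy":0,"wz":0,"jaw":4.5},{"x":0,"y":0,"z":0,"wx":0,"wy":0,"wz":0,"jaw":4.5},{"x":0,"y":0,"z":0,"wx":0,"wy":0,"wz":0,"jaw":4.5},{"x":0,"y":0,"z":2,"wx":0,"wy":0,"wz":0,"jaw":4.5},{"x":0,"y":0,"z":3,"wx":0,"wy":0,"wz":0,"jaw":4.5},{"x":0,"y":0,"z":3,"wx":0,"wy":0,"wz":0,"jaw":4.5},{"x":0,"y":0,"z":3,"wx":0,"wy":0,"wz":0,"jaw":4.5},{"x":0,"y":0,"z":0,"wx":0,"wy":0,"wz":0,"jaw":0}]}}

```text
clock: 6.0
eef_pos: [0.4496, -0.1863, 0.1761]
tcp_rot: [-1.329, 0.988, -1.004]
force: [0.3, -0.1, 1.3]
finger_gap: 0.0416
```

```bash
python3 st.py
python3 - <<'E'
from h import *
a=cams.snapshot('side')[110:260,200:400]
cv2.imwrite('pics/s6.png',cv2.resize(a,None,fx=4,fy=4,interpolation=cv2.INTER_CUBIC))
w,W=cam('wrist');cv2.imwrite('pics/w6.png',cams.snapshot('wrist'))
p=[.5723,-.0361,.274]
for th in (.9,1.0,1.1,1.2,1.25,1.3):
    P=[(-85-r*np.sin(th),-110,62+r*np.cos(th)) for r in(44,75,106)]
    print(th,proj(w,W,jig(p,P)).round(0).tolist())
E
```

```text
6.0 [ 0.4496 -0.1863  0.1761] 0.04156150740615419 [ 0.3 -0.1  1.3] [-0.03  0.08 -0.03]
theta 0.506236634405274 r 0.15221537378295197
0.9 [[252.0, 157.0], [251.0, 188.0], [251.0, 223.0]]
1.0 [[252.0, 159.0], [251.0, 192.0], [251.0, 227.0]]
1.1 [[252.0, 161.0], [251.0, 194.0], [251.0, 229.0]]
1.2 [[252.0, 162.0], [251.0, 195.0], [251.0, 230.0]]
1.25 [[252.0, 163.0], [251.0, 196.0], [251.0, 229.0]]
1.3 [[252.0, 163.0], [251.0, 196.0], [251.0, 229.0]]
```

View pics/s6.png

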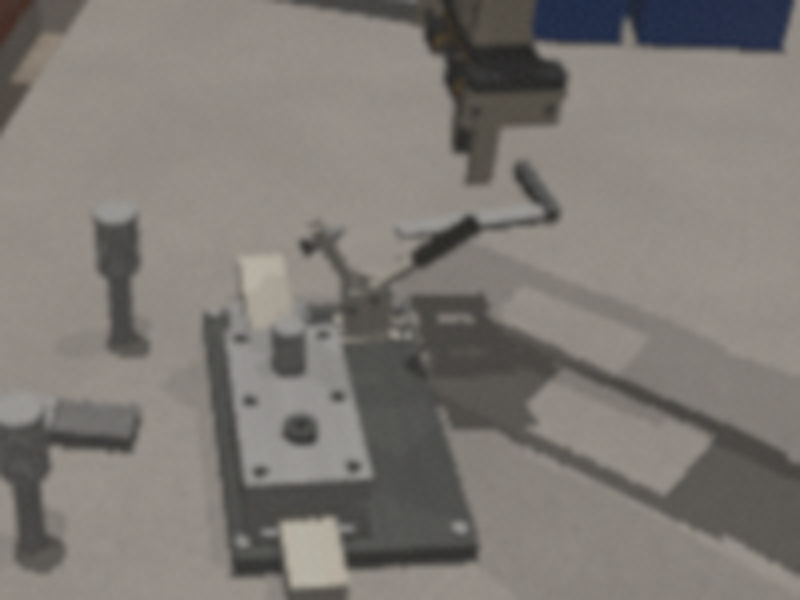

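View pics/w6.png

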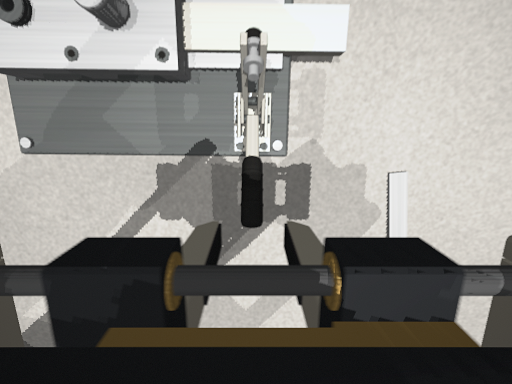

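The handle is at about 0.9 rad (grip spans (415,262)–(478,218) in the crop). Next: fingers shut, move in 1 cm, press down.

Emit:
{"op": "arm_command", "data": {"moves": [{"x":1.0,"y":0.27,"z":0,"wx":0,"wy":0,"wz":0,"jaw":0},{"x":0,"y":0,"z":0,"wx":0,"wy":0,"wz":0,"jaw":0},{"x":0,"y":0,"z":0,"wx":0,"wy":0,"wz":0,"jaw":0},{"x":0,"y":0,"z":-1.2,"wx":0,"wy":0,"wz":0,"jaw":0},{"x":0,"y":0,"z":-1.2,"wx":0,"wy":0,"wz":0,"jaw":0},{"x":0,"y":0,"z":-1.0,"wx":0,"wy":0,"wz":0,"jaw":0},{"x":0,"y":0,"z":-1.0,"wx":0,"wy":0,"wz":0,"jaw":0}]}}

```text
clock: 6.68
eef_pos: [0.4555, -0.182, 0.1233]
tcp_rot: [-1.331, 0.998, -0.996]
force: [0.7, -0.7, 5.6]
finger_gap: 0.0003
```

```bash
python3 st.py
```

```text
6.6833 [ 0.4555 -0.182   0.1233] 0.00032370567537925803 [ 0.7 -0.7  5.6] [-0.15  0.18  0.  ]
theta 0.69466637243134 r 0.10455709014889454
```

Emit:
{"op": "arm_command", "data": {"moves": [{"x":0,"y":0,"z":-0.6,"wx":0,"wy":0,"wz":0,"jaw":0},{"x":0,"y":0,"z":-0.6,"wx":0,"wy":0,"wz":0,"jaw":0},{"x":0,"y":0,"z":-0.5,"wx":0,"wy":0,"wz":0,"jaw":0},{"x":0,"y":0,"z":-0.5,"wx":0,"wy":0,"wz":0,"jaw":0},{"x":0,"y":0,"z":0,"wx":0,"wy":0,"wz":0,"jaw":0}]}}

```text
clock: 7.1
eef_pos: [0.4561, -0.1824, 0.1026]
tcp_rot: [-1.331, 0.997, -0.997]
force: [0.9, -0.7, 1.1]
finger_gap: 0.0006
```

```bash
python3 st.py
```

```text
7.1 [ 0.4561 -0.1824  0.1026] 0.0006114258272295624 [ 0.9 -0.7  1.1] [-0.13 -0.04  0.03]
theta 0.8397178384587113 r 0.08921500958123729
```

Emit:
{"op": "arm_command", "data": {"moves": [{"x":0,"y":0,"z":-0.4,"wx":0,"wy":0,"wz":0,"jaw":0},{"x":0,"y":0,"z":-0.4,"wx":0,"wy":0,"wz":0,"jaw":0}]}}

```text
clock: 7.27
eef_pos: [0.4566, -0.1826, 0.0958]
tcp_rot: [-1.331, 0.996, -0.998]
force: [-1.3, -1.0, 4.6]
finger_gap: 0.0001
```

Emit:
{"op": "arm_command", "data": {"moves": [{"x":0,"y":0,"z":-0.3,"wx":0,"wy":0,"wz":0,"jaw":0},{"x":0,"y":0,"z":-0.2,"wx":0,"wy":0,"wz":0,"jaw":0}]}}

```text
clock: 7.43
eef_pos: [0.4576, -0.1831, 0.0938]
tcp_rot: [-1.33, 0.994, -0.999]
force: [-12.9, 6.0, 41.4]
finger_gap: 0.0003
```

```bash
python3 st.py
python3 - <<'E'
from h import *
a=cams.snapshot('side')[110:260,200:400]
cv2.imwrite('pics/s7.png',cv2.resize(a,None,fx=4,fy=4,interpolation=cv2.INTER_CUBIC))
E
```

```text
7.4333 [ 0.4576 -0.1831  0.0938] 0.00029566577324620597 [-12.9   6.   41.4] [ 1.    2.85 -0.07]
theta 0.9091239372945834 r 0.08261324255589723
```

View pics/s7.png

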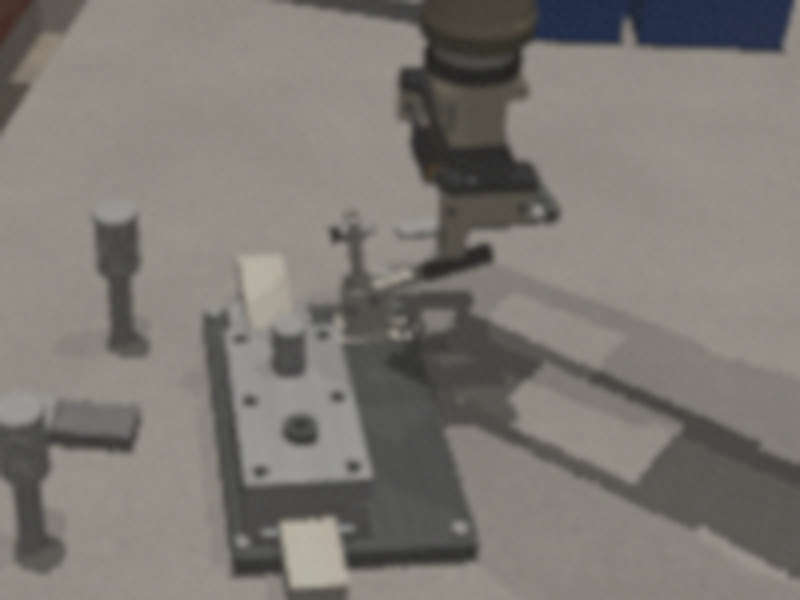

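The force jumped to 41 N at the stop, and the handle line matches 1.25 rad: the clamp is fully open. Retreat and go over the pin.

Emit:
{"op": "arm_command", "data": {"moves": [{"x":0,"y":0,"z":1.5,"wx":0,"wy":0,"wz":0,"jaw":0},{"x":0,"y":0,"z":3.5,"wx":0,"wy":0,"wz":0,"jaw":2},{"x":0,"y":0,"z":3.5,"wx":0,"wy":0,"wz":0,"jaw":5},{"x":0,"y":0,"z":3,"wx":0,"wy":0,"wz":0,"jaw":5},{"x":2.2,"y":3.0,"z":0,"wx":0,"wy":0,"wz":0,"jaw":5},{"x":2.2,"y":3.0,"z":0,"wx":0,"wy":0,"wz":0,"jaw":5},{"x":2.2,"y":3.0,"z":0,"wx":0,"wy":0,"wz":0,"jaw":5},{"x":2.2,"y":3.0,"z":0,"wx":0,"wy":0,"wz":0,"jaw":5}]}}

```text
clock: 8.15
eef_pos: [0.5448, -0.0609, 0.2052]
tcp_rot: [-1.33, 0.997, -0.997]
force: [0.3, -0.2, 1.1]
finger_gap: 0.0423
```

Emit:
{"op": "arm_command", "data": {"moves": [{"x":2.2,"y":3.0,"z":0,"wx":0,"wy":0,"wz":0,"jaw":5},{"x":0,"y":0,"z":0,"wx":0,"wy":0,"wz":0,"jaw":5},{"x":0,"y":0,"z":0,"wx":0,"wy":0,"wz":0,"jaw":5}]}}

```text
clock: 8.4
eef_pos: [0.5664, -0.0304, 0.2043]
tcp_rot: [-1.333, 0.996, -0.993]
force: [0.6, 0.6, -0.5]
finger_gap: 0.0498
```

```bash
python3 st.py
python3 - <<'E'
from h import *
w,W=cam('wrist');cv2.imwrite('pics/w8.png',cams.snapshot('wrist'));print(toolT().round(4))
t,Tt=cam('top');cv2.imwrite('pics/t8.png',cams.snapshot('top'))
p=[.5723,-.0361,.274]
for q in [(0,5,116),(0,85,86),(45,-45,76),(45,135,76)]: print(q,proj(w,W,jig(p,q)).round(1))
E
```

```text
8.4 [ 0.5664 -0.0304  0.2043] 0.04975008736641277 [ 0.6  0.6 -0.5] [-0.08  0.06 -0.04]
theta -0.46471142023090295 r 0.18043265479793483
[[ 2.827e-01 -1.700e-03  9.592e-01  5.659e-01]
 [-9.592e-01  1.000e-04  2.827e-01 -3.160e-02]
 [-5.000e-04 -1.000e+00 -1.600e-03  2.045e-01]
 [ 0.000e+00  0.000e+00  0.000e+00  1.000e+00]]
(0, 5, 116) [[255.  194.3]]
(0, 85, 86) [[177.1 186. ]]
(45, -45, 76) [[304.1 143. ]]
(45, 135, 76) [[128.5 140.3]]
```

View pics/w8.png

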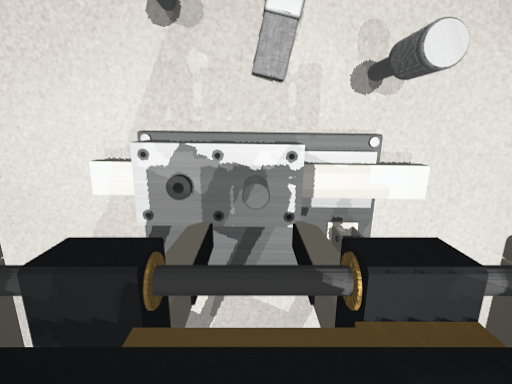

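Run:
```python
import cv2
a=cv2.imread('pics/w8.png')[125:245,130:310];cv2.imwrite('pics/w8c.png',cv2.resize(a,None,fx=4.4,fy=4.4,interpolation=cv2.INTER_CUBIC))
```

```text
(no output)
```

View pics/w8c.png

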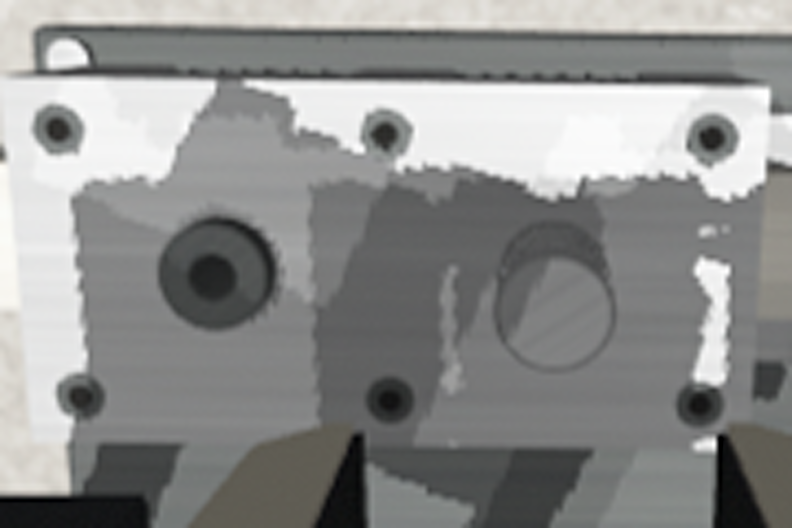

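Run:
```python
from h import *
w,W=cam('wrist'); T=toolT()
P=onplane(w,W,(255.8,195.8),.116); Q=onplane(w,W,(177.8,187.1),.086)
print(P.round(4),Q.round(4),T[:3,3].round(4)); d=(P-T[:3,3]);print(d.round(4),(T[:3,:3].T@d).round(4), np.arctan2(-(Q-P)[0],(Q-P)[1]), np.linalg.norm((Q-P)[:2]))
```

```text
[ 0.569  -0.0347  0.116 ] [0.5478 0.0427 0.086 ] [ 0.5657 -0.0325  0.2047]
[ 0.0033 -0.0022 -0.0887] [0.003  0.0887 0.0027] 0.2664254505604193 0.08021229934925786
```

Emit:
{"op": "arm_command", "data": {"moves": [{"x":0.35,"y":-0.25,"z":0,"wx":0,"wy":0,"wz":0,"jaw":5},{"x":0,"y":0,"z":-2.5,"wx":0,"wy":0,"wz":0,"jaw":5},{"x":0,"y":0,"z":-2.5,"wx":0,"wy":0,"wz":0,"jaw":5},{"x":0,"y":0,"z":-2,"wx":0,"wy":0,"wz":0,"jaw":5},{"x":0,"y":0,"z":0,"wx":0,"wy":0,"wz":0,"jaw":5},{"x":0,"y":0,"z":0,"wx":0,"wy":0,"wz":0,"jaw":5}]}}

```text
clock: 9.0
eef_pos: [0.5685, -0.0358, 0.1345]
tcp_rot: [-1.331, 1.0, -0.996]
force: [-0.0, 0.1, -0.1]
finger_gap: 0.0501
```

```bash
python3 st.py
python3 - <<'E'
from h import *
w,W=cam('wrist');im=cams.snapshot('wrist');print(toolT().round(4))
cv2.imwrite('pics/w9.png',cv2.resize(im[130:330,130:380],None,fx=3,fy=3,interpolation=cv2.INTER_CUBIC));print(proj(w,W,jig([.5723,-.0361,.274],(0,5,116))))
E
```

```text
9.0 [ 0.5685 -0.0358  0.1345] 0.05007139879363331 [-0.   0.1 -0.1] [-0.01  0.13  0.01]
theta -0.72695689160205 r 0.12246064007400684
[[ 2.796e-01  3.000e-04  9.601e-01  5.697e-01]
 [-9.601e-01 -1.000e-04  2.796e-01 -3.580e-02]
 [ 2.000e-04 -1.000e+00  2.000e-04  1.362e-01]
 [ 0.000e+00  0.000e+00  0.000e+00  1.000e+00]]
[[247.30741482 219.55278335]]
```

View pics/w9.png

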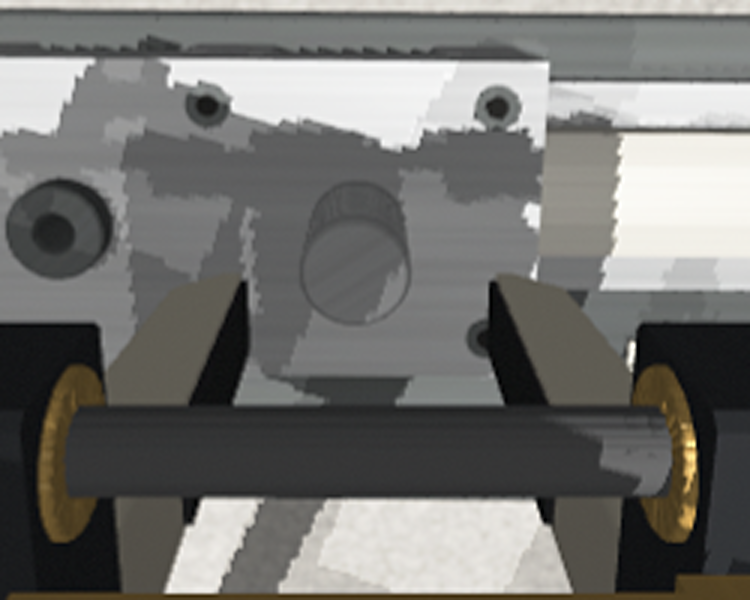

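Run:
```python
from h import *
w=cams.camera_info('wrist'); T=toolT(); print(T[:3,3].round(4))
W=T@np.array(w['mount'])
for c in (355,):
    P=onplane(w,W,(130+c/3-.3,130+270/3-.3),.116); d=P-T[:3,3]; print(P.round(4),d.round(4),(T[:3,:3].T@d).round(4))
```

```text
[ 0.5697 -0.0358  0.1362]
[ 0.5717 -0.0319  0.116 ] [ 0.002   0.0039 -0.0202] [-0.0032  0.0202  0.003 ]
```

Emit:
{"op": "arm_command", "data": {"moves": [{"x":0.2,"y":0.35,"z":0,"wx":0,"wy":0,"wz":0,"jaw":5},{"x":0,"y":0,"z":-1.5,"wx":0,"wy":0,"wz":0,"jaw":5},{"x":0,"y":0,"z":-1.5,"wx":0,"wy":0,"wz":0,"jaw":5},{"x":0,"y":0,"z":0,"wx":0,"wy":0,"wz":0,"jaw":5},{"x":0,"y":0,"z":0,"wx":0,"wy":0,"wz":0,"jaw":5}]}}

```text
clock: 9.47
eef_pos: [0.5719, -0.0312, 0.1061]
tcp_rot: [-1.33, 0.997, -0.997]
force: [-0.1, -0.0, 1.5]
finger_gap: 0.05
```

```bash
python3 st.py
python3 - <<'E'
from h import *
w,W=cam('wrist');im=cams.snapshot('wrist');print(toolT()[:3,3].round(4))
cv2.imwrite('pics/w10.png',cv2.resize(im[130:330,130:380],None,fx=3,fy=3,interpolation=cv2.INTER_CUBIC))
E
```

```text
9.4667 [ 0.5719 -0.0312  0.1061] 0.049993607720408915 [-0.1 -0.   1.5] [-0.03  0.17  0.  ]
theta -0.9372266317838983 r 0.10665834484348297
[ 0.5725 -0.0313  0.1068]
```

View pics/w10.png

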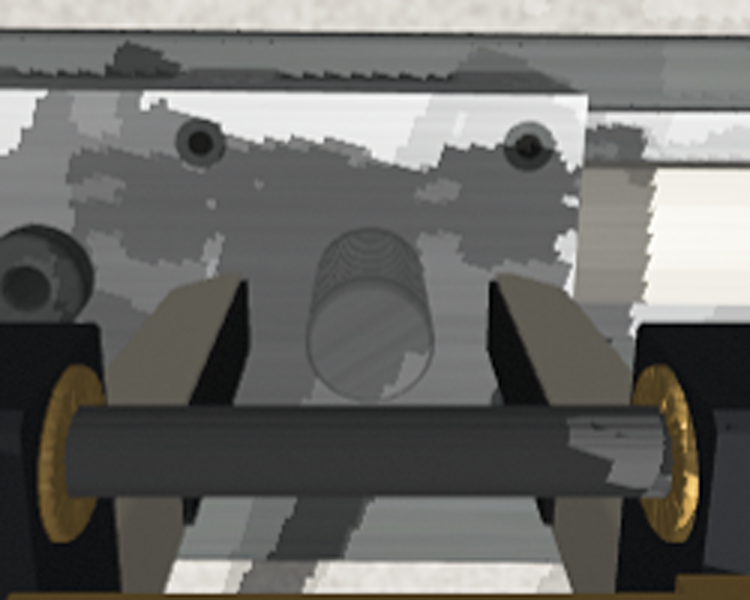

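Run:
```python
from h import *
w=cams.camera_info('wrist'); T=toolT()
W=T@np.array(w['mount'])
P=onplane(w,W,(130+370/3-.3,130+338/3-.3),.116); d=P-T[:3,3]; print(P.round(4),(T[:3,:3].T@d).round(4))
```

```text
[ 0.5715 -0.0319  0.116 ] [ 0.0002 -0.0092 -0.0011]
```

Centred within about 1 mm. Descend 2 cm more and close gradually.

Emit:
{"op": "arm_command", "data": {"moves": [{"x":-0.1,"y":0,"z":-1.0,"wx":0,"wy":0,"wz":0,"jaw":5},{"x":0,"y":0,"z":-1.0,"wx":0,"wy":0,"wz":0,"jaw":5},{"x":0,"y":0,"z":0,"wx":0,"wy":0,"wz":0,"jaw":3.5},{"x":0,"y":0,"z":0,"wx":0,"wy":0,"wz":0,"jaw":2.9}]}}

```text
clock: 9.85
eef_pos: [0.5698, -0.0312, 0.0842]
tcp_rot: [-1.332, 0.999, -0.996]
force: [-0.9, -0.8, -0.1]
finger_gap: 0.041
```

```bash
python3 st.py
```

```text
9.85 [ 0.5698 -0.0312  0.0842] 0.041043201233173815 [-0.9 -0.8 -0.1] [ 0.    0.15 -0.01]
theta -1.1140962068265021 r 0.09353357014902264
```

Emit:
{"op": "arm_command", "data": {"moves": [{"x":0,"y":0,"z":0,"wx":0,"wy":0,"wz":0,"jaw":2.9},{"x":0,"y":0,"z":0,"wx":0,"wy":0,"wz":0,"jaw":2.9},{"x":0,"y":0,"z":0,"wx":0,"wy":0,"wz":0,"jaw":2.9}]}}

```text
clock: 10.1
eef_pos: [0.571, -0.0314, 0.0858]
tcp_rot: [-1.33, 0.996, -0.997]
force: [0.2, -0.4, -0.1]
finger_gap: 0.0293
```

Emit:
{"op": "arm_command", "data": {"moves": [{"x":0,"y":0,"z":0,"wx":0,"wy":0,"wz":0,"jaw":2.2},{"x":0,"y":0,"z":0,"wx":0,"wy":0,"wz":0,"jaw":2.2},{"x":0,"y":0,"z":0,"wx":0,"wy":0,"wz":0,"jaw":2.2}]}}

```text
clock: 10.35
eef_pos: [0.571, -0.0314, 0.0857]
tcp_rot: [-1.33, 0.996, -0.997]
force: [0.1, -1.0, 1.4]
finger_gap: 0.0255
```

```bash
python3 st.py
```

```text
10.35 [ 0.571  -0.0314  0.0857] 0.025463123053128058 [ 0.1 -1.   1.4] [-0.07  0.16 -0.01]
theta -1.1051382434136137 r 0.09517601126929655
```

Gripped (gap 25.5 mm) with side force about 1 N. Lifting in stages, watching the side force.

Emit:
{"op": "arm_command", "data": {"moves": [{"x":0,"y":0,"z":0.2,"wx":0,"wy":0,"wz":0,"jaw":2.2},{"x":0,"y":0,"z":0.3,"wx":0,"wy":0,"wz":0,"jaw":2.2},{"x":0,"y":0,"z":0.3,"wx":0,"wy":0,"wz":0,"jaw":2.2},{"x":0,"y":0,"z":0,"wx":0,"wy":0,"wz":0,"jaw":2.2}]}}

```text
clock: 10.68
eef_pos: [0.5709, -0.0313, 0.0941]
tcp_rot: [-1.33, 0.997, -0.997]
force: [0.1, 0.8, -0.9]
finger_gap: 0.0256
```

```bash
python3 st.py
```

```text
10.6833 [ 0.5709 -0.0313  0.0941] 0.025615392709500296 [ 0.1  0.8 -0.9] [0.   0.15 0.  ]
theta -1.029871206632479 r 0.09915269846989969
```

Emit:
{"op": "arm_command", "data": {"moves": [{"x":0,"y":0,"z":0.3,"wx":0,"wy":0,"wz":0,"jaw":2.2},{"x":0,"y":0,"z":0.3,"wx":0,"wy":0,"wz":0,"jaw":2.2},{"x":0,"y":0,"z":0.3,"wx":0,"wy":0,"wz":0,"jaw":2.2},{"x":0,"y":0,"z":0.3,"wx":0,"wy":0,"wz":0,"jaw":2.2},{"x":0,"y":0,"z":0,"wx":0,"wy":0,"wz":0,"jaw":2.2}]}}

```text
clock: 11.1
eef_pos: [0.571, -0.0312, 0.1063]
tcp_rot: [-1.33, 0.996, -0.997]
force: [-0.6, -0.3, -2.0]
finger_gap: 0.0257
```

Emit:
{"op": "arm_command", "data": {"moves": [{"x":0,"y":0,"z":0.3,"wx":0,"wy":0,"wz":0,"jaw":2.2},{"x":0,"y":0,"z":0.3,"wx":0,"wy":0,"wz":0,"jaw":2.2},{"x":0,"y":0,"z":0.3,"wx":0,"wy":0,"wz":0,"jaw":2.2},{"x":0,"y":0,"z":0.2,"wx":0,"wy":0,"wz":0,"jaw":2.2},{"x":0,"y":0,"z":0,"wx":0,"wy":0,"wz":0,"jaw":2.2},{"x":0,"y":0,"z":0,"wx":0,"wy":0,"wz":0,"jaw":2.2}]}}

```text
clock: 11.6
eef_pos: [0.5708, -0.0312, 0.1166]
tcp_rot: [-1.33, 0.997, -0.997]
force: [0.5, -0.9, -2.9]
finger_gap: 0.0254
```

```bash
python3 st.py
python3 - <<'E'
from h import *
a=cams.snapshot('side')
cv2.imwrite('pics/s11.png',cv2.resize(a[110:260,200:400],None,fx=4,fy=4,interpolation=cv2.INTER_CUBIC))
im=cams.snapshot('wrist');cv2.imwrite('pics/w11.png',im)
im=cams.snapshot('top');cv2.imwrite('pics/t11.png',cv2.resize(im[100:290,110:420],None,fx=2.5,fy=2.5,interpolation=cv2.INTER_CUBIC))
E
python3 st.py
```

```text
11.6 [ 0.5708 -0.0312  0.1166] 0.025372548690210633 [ 0.5 -0.9 -2.9] [-0.12  0.03  0.03]
theta -0.8566386325885613 r 0.11229750388170899
11.75 [ 0.5707 -0.0313  0.1163] 0.025281784030400496 [ 1.   0.2 -2. ] [-0.14 -0.02 -0.04]
theta -0.8579698746983013 r 0.11202188367733769
```

View pics/s11.png

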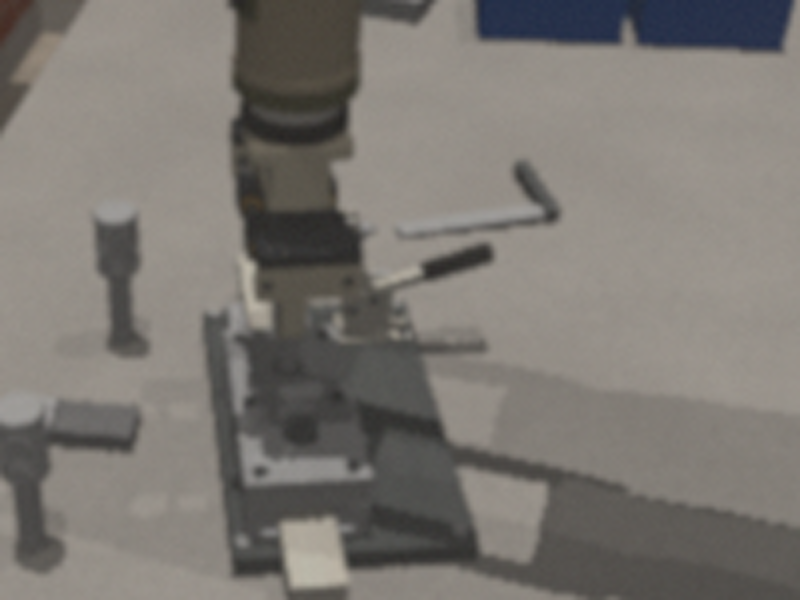

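View pics/w11.png

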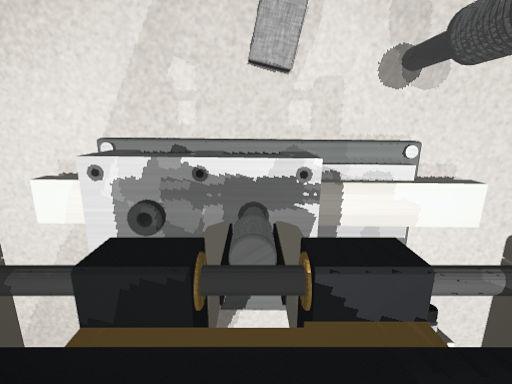

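View pics/t11.png

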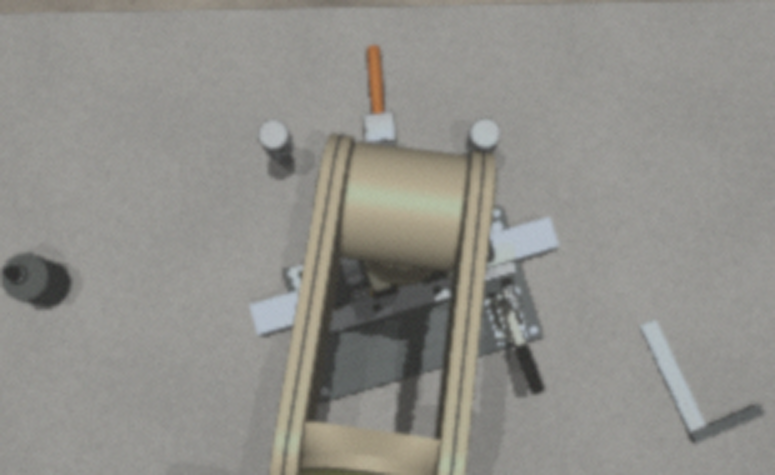

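Run:
```python
from h import *
im=cv2.imread('pics/w11.png');cv2.imwrite('pics/w11c.png',cv2.resize(im[180:280,180:320],None,fx=5,fy=5,interpolation=cv2.INTER_CUBIC))
w,W=cam('wrist');P=toolT()[:3,3];d=np.array([.9592,.28,0])
for l in (0,.025,.031,.036): print(l,[((proj(w,W,[P[0]+d[0]*r,P[1]+d[1]*r,z])[0]-[180,180])*5).round(0).tolist() for r,z in((.013,.076+l),(.007,.076),(0.013,.116+l))])
```

```text
0 [[363.0, 92.0], [363.0, 130.0], [363.0, 175.0]]
0.025 [[363.0, 140.0], [363.0, 130.0], [364.0, 248.0]]
0.031 [[363.0, 153.0], [363.0, 130.0], [364.0, 270.0]]
0.036 [[363.0, 165.0], [363.0, 130.0], [364.0, 289.0]]
```

View pics/w11c.png

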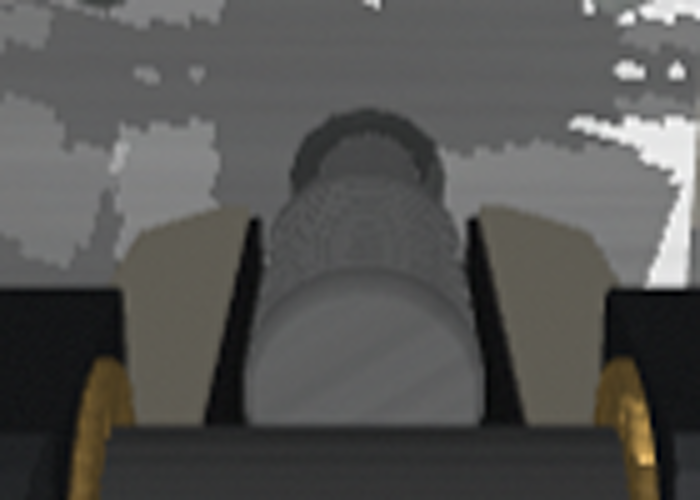

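The close-up shows the head gripped and the shank upright in the bore. The top edge at row 272 fits a 31 mm lift (predicted 270), which matches the arm's 30.7 mm rise. Handing in.

```bash
python3 st.py; python3 -c "
from cell import ctrl
print(ctrl.sign_off())"
```

```text
11.75 [ 0.5707 -0.0313  0.1163] 0.025281784030400496 [ 1.   0.2 -2. ] [-0.14 -0.02 -0.04]
theta -0.8579698746983013 r 0.11202188367733769
the job is handed in; nothing more can be done
None
```

The clamp is open and the locating pin is drawn up about 31 mm and held there, so the bar should now be free to slide. I handed the job in at 11.75 s.

- **Clamp:** The first grasp on the handle slipped at about 0.9 rad. I finished by pressing it down with the shut fingers until the force rose to about 41 N at its stop. In the side view the handle then matched 1.25 rad, fully open.
- **Pin:** I took the pin in bore_a, not the two loose look-alikes on the bench. Its foot should be about 13 mm above the bar's top, below the 41 mm half-bore limit. Side forces stayed around 1 N while gripping and lifting, and the 2–3 N pull fits the pin's weight.
- **Everything else:** In the last views the bushing, bar, brush, oil bottle and square looked unmoved; I checked this by eye only.
- **Last checks:** The arm's 30.7 mm rise and the top edge of the pin's head agreed on the lift. The lower edge of the head did not fit: it appeared where a lift of nearly 39 mm would put it. I put that down to a chamfer, because the grip shows no slip and the pin cannot have risen more than the fingers.

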